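# Gate a tin down the chute and catch it softly

### The job

Lift the gate at the upper end of the wooden chute so that the tin rolls down by itself, and leave it alone while it is under the clear hood. Once it is out, meet it softly with the shut fingers in front of it, already moving along with it while it still rolls briskly, then slow it evenly to a standstill between the two pegs that mark the last stretch and the end board, with no knock and without touching the board. Finish while the hand still holds it back there, lying on the chute; leave everything else on the counter where it is.

Things in the scene. Friction and masses are not known exactly. Their poses are not given: they have to be found in the camera images.
- chute: Fixed wooden gravity chute, grey floor, 660 mm long, 122 mm wide. Origin on the table top under its centre line; +y points up the chute, the tin rolls to -y; x across, z up. The track floor is 55 mm above the table at y = +236 mm and slopes down to -y by 0.027 to 0.033 rad (varies, hidden). Side lips: inner faces at x = +-51 mm, 14 mm above the floor. Waiting tin at y = +236 mm, gate at +199 mm.
- hood_end (a point): Lower end of the clear hood, on the chute's centre line at roof height: chute y = -42 mm, 130 mm above the table. The hood is a clear flat roof on four thin posts, its top 82 mm above the track floor, from chute y = +165 to -42 mm. Beyond it the chute is open. The tin gets here about 1.9 to 2.8 s after the gate frees it, at 0.17 to 0.27 m/s, gaining about 0.1 m/s each second.
- tin: Closed steel tin with paper band: cylinder, diameter 66 mm, length 96 mm, nominally 0.50 kg (0.40 to 0.63), lying across the chute. Origin at its centre, 33 mm above the track floor; x is its long axis, y and z turn as it rolls. Thin-walled: at most 8 N from the hand. For a soft catch the hand moves along with it, within 75 mm of its centre, for 0.25 s or more while it still does over 0.13 m/s.
- gate (a joint): Height of the aluminium gate plate above its closed position, m; 0 closed, 0.060 at the upper stop. The plate stands upright across the chute, its lower edge 20 mm above the floor when closed; above about 0.050 the tin passes under it. It stays where it is left; friction about 2 N, weight balanced.
- gate_knob (a point): Centre of the dark wooden knob on top of the gate: a block 26 x 26 mm in plan (sides along the chute's x and y) and 30 mm high, 127 mm above the track floor when closed, free all round; grip it from above and lift.
- end_board (a point): Middle of the inner face of the wooden board across the lower end of the chute, on the track floor, at chute y = -348 mm. The board is 12 mm thick and 33 mm high above the floor. The tin must not touch it, so its centre must stay above chute y = -312 mm. From hood end to board is about 1 s of free rolling.
- mark (a point): Point on the track floor midway between the two steel pegs (10 mm thick, 10 mm high) on top of the side lips, chute y = -190 mm. Beyond it (towards -y) is the last stretch, where the tin must come to a standstill; before it the tin keeps rolling (over 0.1 m/s).
- jar: Bystander: amber glass jar, 80 mm across, 130 mm high, origin under its centre.
- bottle: Bystander: green bottle, 68 mm across, 200 mm high, origin under its centre.
- mug: Bystander: white mug, 80 mm across, 90 mm high, origin under its centre.
- bowl: Bystander: small blue bowl, 90 mm across, 40 mm high, beside the chute on the side away from the robot, origin under its centre.
- spatula: Bystander: spatula lying on the counter.
- block: Bystander: dark wooden block 60 x 100 x 30 mm beside the chute on the side away from the robot, origin under its centre.
Not all that is in view belongs to the job. What is shaped like the tin but green, purple or red is not meant.

How it is judged:
By the outcome, as a careful person would: the job done as asked, in the order asked, and still so for the second after the job is handed in, while the arm keeps its last pose, push and grip.
It also fails if it takes over 32 s, if anything falls off the work surface, if the arm or the gripper's body presses on something with over 40 N, if the wrist force passes 120 N, or if a joint passes its speed limit or range.

### The arm

A 7-joint arm with a two-finger parallel gripper is mounted at the origin on the work surface. World frame = base frame: x ahead of the robot, y to its left, z up, the work surface at z = 0. Lengths are in m, angles in rad, forces in N, time in s.
With the tool pointing down it reaches from about 0.425 to 0.825 m from the base axis. Payload 3.6 kg.
Tool frame: the origin (TCP) lies between the finger pads, 19 mm behind the fingertips; this is the grasp point; z points along the fingers, y is the line along which they close (so a half turn about z gives the same grasp; the last joint's range is limited). The gripper opens to 85 mm and grips with 20 to 120 N. Pads are 22 mm wide; open, the fingers measure 114 mm over their backs; the gripper's body (76 mm by 85 mm) begins 54 mm behind the grasp point. The pads swing forward as they close: fully open they stand 13 mm farther back than shut.
Start: joints at [-1.351, 0.615, -0.013, 1.423, 0.008, 1.103, -0.04], TCP at [0.158, 0.63, 0.25] pointing down, gripper open.
Joint ranges: [-3.12, 3.12], [-0.3, 2.06], [-1.34, 1.32], [0.26, 2.42], [-1.36, 4.5], [0.01, 1.98], [-2.84, 2.84]. Speed limits (rad/s): [2.79, 2.79, 3.14, 3.14, 3.14, 3.14, 3.14].

### API

Orientations are given as [roll, pitch, yaw] about the fixed x, y, z axes, in that order (R = Rz(yaw) Ry(pitch) Rx(roll)).
In Python, from plant import bot gives the robot as it stands.
- The arm moves only by the tool arm_command, never from a script. Its argument "deltas" is a list of rows, each a list of 7 numbers: the closure, from -1 (fully open) to 1 (shut), then the shift along the tool's x, y, z in units of 40 mm (1.0 is 40 mm), then the turn, a rotation vector about the tool's x, y, z in units of 8 degrees (1.0 is 8 degrees). In form: [[gripper, dx, dy, dz, wx, wy, wz], ...]. A call has 1 to 5 rows; each row is the pose to reach, as a shift and turn from the pose commanded when the call began, along the tool's axes at that moment; what a row does not reach only later rows make up. A row lasts 1/10 s, in which the tool goes at most 50 mm and 8.59 degrees, less where a joint would pass 70% of its speed; a pose out of reach is approached as far as the arm can. A call with a gripper value outside its range is refused whole. The fingers move at their own pace and stop on an object; "newtons" is the grip in N (left out, the last holds). Time passes only in rows, so rows that repeat a pose let the fingers close. It gives the time, the measured TCP pose, the force, the opening and the grip force at its end, in the units of the state.
- bot.state(): the state, without advancing time (a new reading comes with each control period).
- bot.camera(name): name is "side" or "top" or "wrist"; returns a dict with "frame" (480x640x3 uint8, blue, green, red), "intrinsics" (3x3 intrinsics, pixels), "distortion" ([k1, k2, p1, p2, k3] as OpenCV has them; the pictures are not rectified), "rvec" (rotation vector, rad) and "tvec" (3), from world to camera coordinates, as OpenCV has them. Camera axes: x right, y down, z forward; pixel columns grow to the right and rows downward; lengths in m; the calibration is good to about 2 mm. A picture is of the moment at which its call begins. There is no depth.
- bot.hand_in(): hands the job in; it is judged then, once.
The state is a dict: "clock": time; "joint_pos": joint angles; "dq": joint speeds; "joint_efforts": joint torques, N m; "tool_pos": TCP position; "tool_rot": TCP orientation; "contact_force": force on the tool from outside, world axes, zero at the start; "wrist_torque": the same for the moment, N m; "width": finger opening in m; "finger_force": force on a finger pad.
Only numpy, scipy, OpenCV 4.12 (cv2) and the standard library are available. Lean on these libraries where they do the work, as an engineer would, in place of code of your own. Each camera call takes 0.05 s, during which the arm holds its last target. There are 200 camera calls.

## Working session

There is one attempt and no reset: what is moved stays moved. The work goes in short steps, Python scripts to look and compute and a tool call to move; the robot and the scene stay as the last step left them, time stands still between calls to the robot, and variables do not carry over. Pictures are saved under pics/ and viewed, at most 10 in all, crops included, and the job is handed in when it is done.

Besides the shell and the picture viewer there is one more tool, called after "Request:" by a JSON object that holds its "fn" and its "kwargs". arm_command: Moves the arm, as the interface text tells. Its arguments: {"type":"object","properties":{"deltas":{"type":"array","items":{"type":"array","items":{"type":"number"}}},"newtons":{"type":"number"}},"required":["deltas"]}

```bash
mkdir -p pics
python3 - <<'E'
from plant import bot
import cv2,pickle,numpy as np
d={}
for n in("side","top"):
    c=bot.camera(n); cv2.imwrite(f"pics/{n}0.png",c["frame"]); d[n]=c
    R=cv2.Rodrigues(np.array(c["rvec"]))[0]; print(n,(-R.T@np.array(c["tvec"]).ravel()).round(3))
pickle.dump(d,open("c0.pkl","wb"))
print(bot.state())
E
```

```text
side [0.369 0.654 0.902]
top [0.398 0.003 1.719]
{'clock': 0.1, 'joint_pos': array([-1.35153324,  0.61583882, -0.01263056,  1.42479266,  0.00813399,
        1.10337457, -0.0403787 ]), 'dq': array([ 0.00011484, -0.00198824,  0.00046029, -0.00431775, -0.00156557,
       -0.00167083,  0.00143064]), 'joint_efforts': array([ 1.37554300e-03, -4.70381463e+01,  2.60557942e-01, -1.71569878e+01,
        1.01272442e-02,  5.95537931e-03, -1.25569170e-05]), 'tool_pos': array([0.15797195, 0.62983139, 0.2489254 ]), 'tool_rot': array([-3.13923057e+00,  5.23477378e-05,  2.89594361e+00]), 'contact_force': array([-0.49263524,  0.04869532,  0.22873523]), 'wrist_torque': array([ 0.02544106,  0.01745232, -0.00148186]), 'finger_force': 0.0, 'width': 0.08526442320266198}
```

View pics/side0.png

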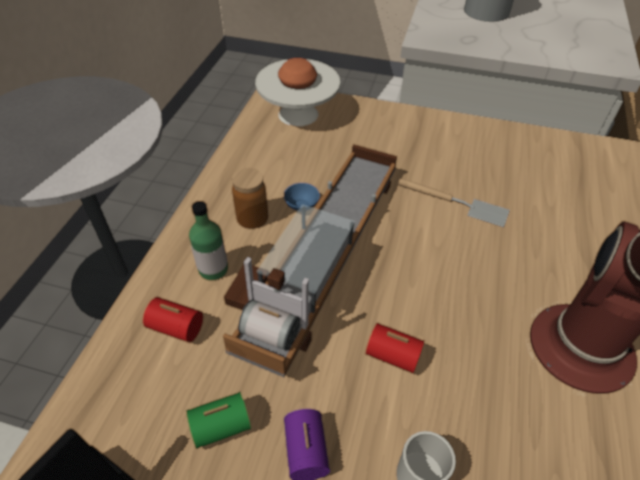

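View pics/top0.png

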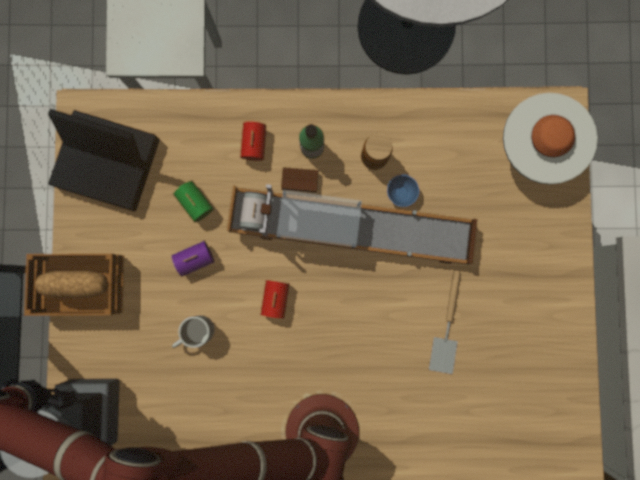

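Side: the chute runs from the tin end at (265,340) to the end board at (374,155). The white tin is at (269,325) and the knob at (275,280). Top: the chute runs from (232,210) to (475,242), with the tin at (253,210) and the knob at (266,209). Tin-shaped candidates in the top view are white (253,210), red (253,140), red (275,300), green (193,200) and purple (193,258). Only the white one, behind the gate on the chute, fits the description. I'll confirm it in a crop.

Run:
```python
import cv2,pickle,numpy as np
d=pickle.load(open("c0.pkl","rb"))
t=d["top"]["frame"][180:270,225:485]; s=d["side"]["frame"][140:375,215:405]
a=cv2.resize(t,None,fx=3,fy=3,interpolation=cv2.INTER_CUBIC)
b=cv2.resize(s,None,fx=1.36,fy=1.36,interpolation=cv2.INTER_CUBIC)[:320]
im=np.zeros((270+len(b),780,3),np.uint8); im[:270]=a; im[270:,:b.shape[1]]=b
k=cv2.resize(d["side"]["frame"][250:350,235:320],None,fx=3.2,fy=3.2,interpolation=cv2.INTER_CUBIC)
im[270:270+320,300:300+k.shape[1]]=k[:im.shape[0]-270]
cv2.imwrite("pics/crop1.png",im)
```

```text
(no output)
```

View pics/crop1.png

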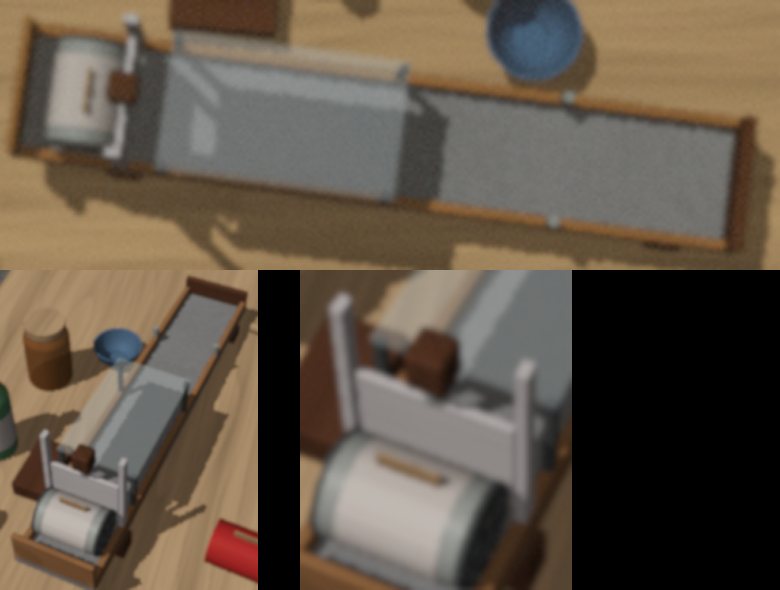

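The crop confirms the white banded tin behind the gate. In full-frame top pixels, the pegs are at (414.3,212.7) and (409.3,254) and the knob at (266,209). In the side view the knob is at about (276,278).

```bash
cat > h.py <<'E'
import cv2,numpy as np
def cam(c):
    return np.array(c["intrinsics"]),np.array(c["distortion"]),cv2.Rodrigues(np.array(c["rvec"]))[0],np.array(c["tvec"]).reshape(3)
def ray(c,p):
    K,D,R,t=cam(c); u=cv2.undistortPoints(np.array([[p]],float),K,D)[0,0]
    return -R.T@t,R.T@np.array([u[0],u[1],1])
def plane(c,p,z):
    o,d=ray(c,p); return o+d*(z-o[2])/d[2]
def tri(c1,p1,c2,p2):
    a,u=ray(c1,p1);b,v=ray(c2,p2)
    s=np.linalg.lstsq(np.stack([u,-v],1),b-a,rcond=None)[0]
    P,Q=a+s[0]*u,b+s[1]*v
    return (P+Q)/2,np.linalg.norm(P-Q)
E
python3 - <<'E'
from h import *
import pickle
d=pickle.load(open("c0.pkl","rb")); T,S=d["top"],d["side"]
def blob(f,m,box):
    x0,y0,x1,y1=box; mm=np.zeros(m.shape,np.uint8); mm[y0:y1,x0:x1]=m[y0:y1,x0:x1]
    n,l,st,c=cv2.connectedComponentsWithStats(mm); i=1+np.argmax(st[1:,4]); return c[i],st[i]
def knob(c,box):
    f=c["frame"]; h=cv2.cvtColor(f,cv2.COLOR_BGR2HSV)
    m=((h[...,2]<110)&(f[...,2].astype(int)-f[...,0]>22)).astype(np.uint8); return blob(f,m,box)
kt,st1=knob(T,(258,200,275,218)); ks,st2=knob(S,(266,268,288,292)); print(kt,st1,ks,st2)
K,e=tri(T,kt,S,ks); print("knob",K.round(4),e)
# top-face plane of the knob
print("knob plane .185",plane(T,kt,.185))
# pegs: local bluish-grey maximum in top
f=T["frame"].astype(float); g=f[...,0]-f[...,2]
P=[]
for b in((408,206,421,219),(403,247,416,260)):
    x0,y0,x1,y1=b; w=np.clip(g[y0:y1,x0:x1]-np.median(g[y0:y1,x0:x1]),0,None); 
    w=cv2.GaussianBlur(f[y0:y1,x0:x1].sum(2),(0,0),1); 
    P.append(b)
A=plane(T,(225+568/3,180+98/3),.062);B=plane(T,(225+553/3,180+222/3),.062)
print("pegs",A,B,np.linalg.norm(A-B)); M=(A+B)/2
E1=plane(T,(225+741/3,180+120/3),.07);E2=plane(T,(225+727/3,180+245/3),.07);print("board",E1,E2,(E1+E2)/2)
k=K[:2]; u=(k-M[:2]);print("mark-knob",np.linalg.norm(u),"exp .389; yaw of +y axis dir",np.degrees(np.arctan2(u[1],u[0])))
u2=M[:2]-((E1+E2)/2)[:2];print(np.linalg.norm(u2), np.degrees(np.arctan2(u2[1],u2[0])))
pe=(A-B)[:2];print("peg perp",np.degrees(np.arctan2(pe[1],pe[0])))
E
```

```text
[265.21505376 208.51612903] [260 203  11  11  93] [274.52916667 277.8125    ] [266 269  18  20 240]
knob [0.5863 0.1383 0.1806] 0.0028840226417949557
knob plane .185 [0.58436298 0.13760822 0.185     ]
pegs [ 0.58673086 -0.25443135  0.062     ] [ 0.47512686 -0.23940305  0.062     ] 0.1126112909860252
board [ 0.56547853 -0.40663204  0.07      ] [ 0.45399702 -0.39182494  0.07      ] [ 0.50973777 -0.39922849  0.07      ]
mark-knob 0.38920618390811323 exp .389; yaw of +y axis dir 81.81850395107696
0.15377838868768645 82.07927944860603
peg perp -7.66916546030826
```

Checks agree: knob to mark is 389.2 mm (expected 389), the knob is at z 0.181, and the chute's +y heads about 82° in world. I'll use origin ≈ (0.558,-0.059). Next come the gate post heights and the first moves.

```bash
cat >> h.py <<'E'
from scipy.spatial.transform import Rotation as Ro
DY=np.array([np.cos(np.radians(82)),np.sin(np.radians(82))]); DX=np.array([DY[1],-DY[0]])
O=np.array([.5577,-.0588])
def W(y,z,x=0): return np.array([*(O+y*DY+x*DX),z])
def C(p): p=np.asarray(p); return np.array([(p[:2]-O)@DX,(p[:2]-O)@DY,p[2]])
TR=Ro.from_euler('xyz',[np.pi,0,np.radians(172)])
def delta(s,P):
    R=Ro.from_euler('xyz',s["tool_rot"]); return (R.inv().apply(P-s["tool_pos"])/.04).round(3),((R.inv()*TR).as_rotvec(degrees=True)/8).round(3)
E
python3 - <<'E'
from h import *
import pickle
from plant import bot
d=pickle.load(open("c0.pkl","rb")); T,S=d["top"],d["side"]
for tp,sp in(((269,186.7),(248,259)),((262,231),(305.5,281.5))):
    p,e=tri(T,tp,S,sp); print("post",p.round(3),C(p).round(3),e)
s=bot.state()
print(C(s["tool_pos"]),delta(s,W(.199,.265)),delta(s,W(.199,.183)))
E
```

```text
post [0.638 0.127 0.202] [0.054 0.196 0.202] 0.003242885655350625
post [0.528 0.144 0.199] [-0.058  0.197  0.199] 0.0019149432103683056
[-0.49167689  0.62629828  0.2489254 ] (array([-13.353,  -9.323,  -0.379]), array([-0.017, -0.001, -0.759])) (array([-13.353,  -9.318,   1.671]), array([-0.017, -0.001, -0.759]))
```

Request:
{"fn": "arm_command", "kwargs": {"deltas": [[-1, -13.353, -9.323, -0.379, -0.017, 0, -0.759], [-1, -13.353, -9.323, -0.379, -0.017, 0, -0.759], [-1, -13.353, -9.323, -0.379, -0.017, 0, -0.759], [-1, -13.353, -9.323, -0.379, -0.017, 0, -0.759], [-1, -13.353, -9.323, -0.379, -0.017, 0, -0.759]]}}

```text
clock: 0.6
tool_pos: [0.323, 0.4398, 0.2555]
tool_rot: [3.14, -0.0, 3.002]
contact_force: [2.0, 0.6, 0.4]
width: 0.0859
finger_force: 0.0
```

Run:
```python
from h import *
from plant import bot
s=bot.state();print(s["clock"],C(s["tool_pos"]),s["tool_rot"],delta(s,W(.199,.265)),abs(s["dq"]).max(),s["contact_force"])
```

```text
0.6 [-0.30177517  0.46111456  0.25550973] [ 3.14008858e+00 -1.00366111e-04  3.00194585e+00] (array([-7.544, -6.552, -0.248]), array([ 0.011, -0.001, -0.   ])) 0.8875550251400155 [2.02058271 0.56782288 0.38605181]
```

Request:
{"fn": "arm_command", "kwargs": {"deltas": [[-1, -7.544, -6.552, -0.248, 0, 0, 0], [-1, -7.544, -6.552, -0.248, 0, 0, 0], [-1, -7.544, -6.552, -0.248, 0, 0, 0], [-1, -7.544, -6.552, -0.248, 0, 0, 0], [-1, -7.544, -6.552, -0.248, 0, 0, 0]]}}

```text
clock: 1.1
tool_pos: [0.4869, 0.2514, 0.2615]
tool_rot: [3.14, -0.0, 3.002]
contact_force: [1.2, 0.7, -0.5]
width: 0.0853
finger_force: 0.0
```

Run:
```python
from h import *
from plant import bot
s=bot.state();print(s["clock"],C(s["tool_pos"]),s["tool_rot"],delta(s,W(.199,.265)),abs(s["dq"]).max(),s["contact_force"])
```

```text
1.1 [-0.11327451  0.29736594  0.26146874] [ 3.13953251e+00 -4.79339905e-04  3.00201142e+00] (array([-2.832, -2.459, -0.095]), array([ 0.015, -0.003,  0.   ])) 0.9432098065392056 [ 1.20274103  0.72556367 -0.47567592]
```

Request:
{"fn": "arm_command", "kwargs": {"deltas": [[-1, -1.0, -0.9, -0.05, 0.015, 0, 0], [-1, -1.9, -1.7, -0.08, 0.015, 0, 0], [-1, -2.5, -2.2, -0.095, 0.015, 0, 0], [-1, -2.832, -2.459, -0.095, 0.015, 0, 0], [-1, -2.832, -2.459, -0.095, 0.015, 0, 0]]}}

```text
clock: 1.6
tool_pos: [0.5855, 0.1377, 0.2645]
tool_rot: [-3.14, -0.0, 2.998]
contact_force: [-0.6, -0.2, 0.6]
width: 0.0855
finger_force: 0.0
```

Run:
```python
from h import *
from plant import bot
s=bot.state();print(s["clock"],C(s["tool_pos"]),s["tool_rot"],delta(s,W(.199,.183)),abs(s["dq"]).max(),s["contact_force"])
c=bot.camera("wrist");cv2.imwrite("pics/w1.png",c["frame"])
from h import cam
K,D,R,t=cam(c)
p=cv2.projectPoints(np.array([W(.199,.195),W(.199,.195,.013),W(.212,.195)]),np.array(c["rvec"]),np.array(c["tvec"]),K,D)[0]
print(p.reshape(-1,2))
```

```text
1.6 [1.37674935e-04 1.98467142e-01 2.64508875e-01] [-3.14044762e+00 -3.43990556e-04  2.99751216e+00] (array([0.003, 0.016, 2.038]), array([-0.008, -0.002, -0.032])) 0.0669498664923412 [-0.63303325 -0.15800922  0.55094646]
[[321.51427839 260.96983236]
 [321.63660104 281.229685  ]
 [343.56806501 260.88060331]]
```

View pics/w1.png

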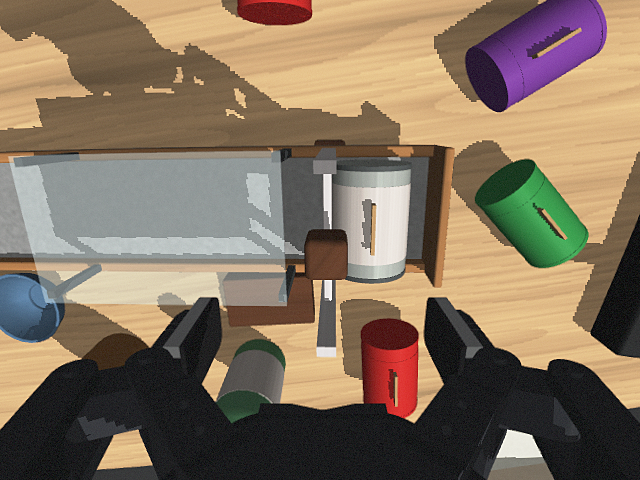

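The wrist view shows the dark knob at cols 306–347, rows 229–279, well between the open fingers. I'll check that extent numerically.

Run:
```python
from h import *
from plant import bot
c=bot.camera("wrist");K,D,R,t=cam(c)
P=np.array([W(.199+a,.181+b,x) for a in(-.013,.013) for b in(-.015,.015) for x in(-.013,.013)])
p=cv2.projectPoints(P,np.array(c["rvec"]),np.array(c["tvec"]),K,D)[0].reshape(-1,2); print(p.round(0).tolist(),p.min(0),p.max(0), -R.T@t)
f=c["frame"].astype(int); h=cv2.cvtColor(c["frame"],cv2.COLOR_BGR2HSV)
m=((h[...,2]<115)&(f[...,2]-f[...,0]>22)).astype(np.uint8); m[:215]=0;m[300:]=0;m[:,:290]=0;m[:,365:]=0
m=cv2.morphologyEx(m,cv2.MORPH_OPEN,np.ones((5,5)));print(cv2.boundingRect(m))
s=bot.state();print(C(s["tool_pos"]))
```

```text
[[298.0, 230.0], [298.0, 266.0], [294.0, 244.0], [295.0, 285.0], [337.0, 230.0], [337.0, 266.0], [339.0, 244.0], [339.0, 285.0]] [294.14570774 229.57607327] [339.13979067 284.87487326] [0.5111815  0.15213256 0.38843616]
(290, 243, 53, 57)
[-0.00272596  0.20277269  0.26475705]
```

Run:
```python
from h import *
from plant import bot
for i in range(3):
    s=bot.state();print(s["clock"],C(s["tool_pos"]).round(4),abs(s["dq"]).max().round(3))
    c=bot.camera("wrist")
    f=c["frame"].astype(int); h=cv2.cvtColor(c["frame"],cv2.COLOR_BGR2HSV)
    K,D,R,t=cam(c); print((-R.T@t).round(4))
m=((h[...,2]<130)&(f[...,2]-f[...,0]>15)).astype(np.uint8)
m=cv2.morphologyEx(m,cv2.MORPH_OPEN,np.ones((7,7)))
n,l,st,ce=cv2.connectedComponentsWithStats(m)
for i in range(1,n):
    if 250<ce[i][0]<390 and 180<ce[i][1]<320: print(st[i],ce[i])
P=np.array([W(.199+a,.181+b,x) for a in(-.013,.013) for b in(-.015,.015) for x in(-.013,.013)])
p=cv2.projectPoints(P,np.array(c["rvec"]),np.array(c["tvec"]),K,D)[0].reshape(-1,2); print(p.min(0),p.max(0))
cv2.imwrite("pics/w2.png",cv2.resize(c["frame"][200:310,270:390],None,fx=4,fy=4))
```

```text
1.7 [-0.0027  0.2028  0.2648] 0.025
[0.5104 0.1535 0.3886]
1.75 [-0.0031  0.2035  0.2649] 0.013
[0.5101 0.1542 0.3888]
1.8 [-0.0031  0.2036  0.2651] 0.008
[0.51   0.1543 0.3889]
[ 219  244  120  114 4479] [283.81491404 297.22661308]
[337 302  33  10 276] [352.26449275 306.10507246]
[336 311  56  12 443] [363.36117381 316.18735892]
[289.99018506 231.27413711] [334.78738448 286.63902034]
```

View pics/w2.png

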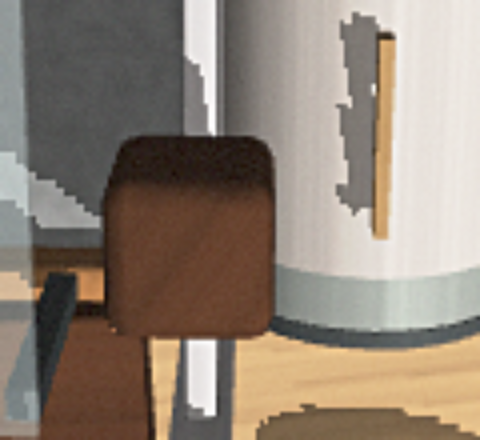

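The knob fills crop cols 105–275, rows 135–340, which is frame cols 296–339, rows 234–285. It is centred across the chute and about 2 mm below the hand along the chute, so I'll correct that and descend.

Request:
{"fn": "arm_command", "kwargs": {"deltas": [[-1, -0.078, -0.05, 0.5, 0, 0, 0], [-1, -0.078, -0.05, 1.2, 0, 0, 0], [-1, -0.078, -0.05, 1.8, 0, 0, 0], [-1, -0.078, -0.05, 2.05, 0, 0, 0], [-1, -0.078, -0.05, 2.05, 0, 0, 0]], "newtons": 25}}

```text
clock: 2.35
tool_pos: [0.586, 0.1388, 0.182]
tool_rot: [-3.141, -0.003, 3.004]
contact_force: [0.4, 0.2, 0.2]
width: 0.0853
finger_force: 0.0
```

Request:
{"fn": "arm_command", "kwargs": {"deltas": [[1, 0, 0, 0, 0, 0, 0], [1, 0, 0, 0, 0, 0, 0], [1, 0, 0, 0, 0, 0, 0], [1, 0, 0, 0, 0, 0, 0], [1, 0, 0, 0, 0, 0, 0]], "newtons": 25}}

```text
clock: 2.85
tool_pos: [0.5881, 0.1394, 0.1845]
tool_rot: [3.138, 0.002, 3.003]
contact_force: [-0.7, 1.8, 4.5]
width: 0.0257
finger_force: 28.6
```

Run:
```python
from h import *
from plant import bot
s=bot.state();print(s["clock"],C(s["tool_pos"]),s["width"],s["finger_force"],s["contact_force"],delta(s,W(-.125,.078)),delta(s,W(.199,.3)))
```

```text
2.85 [0.00252377 0.20055109 0.18447585] 0.025741587179862118 28.574153780937195 [-0.71075637  1.8159836   4.48032848] (array([ 0.074, -8.149,  2.63 ]), array([0.028, 0.016, 0.004])) (array([ 0.056, -0.028, -2.888]), array([0.028, 0.016, 0.004]))
```

Request:
{"fn": "arm_command", "kwargs": {"deltas": [[1, 0, 0, -0.4, 0, 0, 0], [1, 0, 0, -1.0, 0, 0, 0], [1, 0, 0, -1.4, 0, 0, 0], [1, 0, 0, -1.42, 0, 0, 0], [-1, 0, 0, -1.42, 0, 0, 0]]}}

```text
clock: 3.35
tool_pos: [0.5874, 0.1371, 0.24]
tool_rot: [-3.141, 0.001, 3.002]
contact_force: [-0.1, -0.6, 0.8]
width: 0.0389
finger_force: 0.0
```

Run:
```python
from h import *
from plant import bot
s=bot.state();print(s["clock"],C(s["tool_pos"]),s["width"],s["finger_force"],s["contact_force"])
```

```text
3.35 [0.00216385 0.19816388 0.23998218] 0.03886766434311387 0.0 [-0.06294649 -0.57170735  0.75832239]
```

Request:
{"fn": "arm_command", "kwargs": {"deltas": [[-1, 0, 0, -1.0, 0, 0, 0], [-1, 0, -0.5, -1.5, 0, 0, 0], [1, 0.05, -1.6, -1.5, 0, 0, 0], [1, 0.05, -2.8, -1.5, 0, 0, 0], [1, 0.05, -4.0, -1.5, 0, 0, 0]]}}

```text
clock: 3.85
tool_pos: [0.5623, -0.0225, 0.2989]
tool_rot: [-3.14, -0.001, 3.003]
contact_force: [1.0, 0.4, 0.0]
width: 0.028
finger_force: 0.0
```

Request:
{"fn": "arm_command", "kwargs": {"deltas": [[1, 0, -1.15, 0.4, 0, 0, 0], [1, 0, -2.3, 0.8, 0, 0, 0], [1, 0, -3.4, 1.4, 0, 0, 0], [1, 0, -4.0, 2.4, 0, 0, 0], [1, 0, -4.15, 3.6, 0, 0, 0]]}}

```text
clock: 4.35
tool_pos: [0.5391, -0.1911, 0.1552]
tool_rot: [-3.137, 0.003, 2.995]
contact_force: [1.3, 1.0, -1.1]
width: -0.0002
finger_force: 0.0
```

```bash
cat > look.py <<'E'
from h import *
from plant import bot
import sys
def tin(c):
    "white/steel tin blob in chute coordinates: centroid ray at z of tin centre"
    return c
for n in sys.argv[1:]:
    s=bot.state(); c=bot.camera(n); cv2.imwrite(f"pics/{n}_{s['clock']:.2f}.png",c["frame"]); 
    import pickle; pickle.dump((s,c),open(f"{n}_{s['clock']:.2f}.pkl","wb"))
    print(n,s["clock"],C(s["tool_pos"]).round(4),s["width"],s["contact_force"].round(1),delta(s,W(-.13,.0775)))
E
python3 look.py side top
```

```text
side 4.35 [-0.     -0.1336  0.1552] -0.00023338360202169886 [ 1.3  1.  -1.1] (array([0.006, 0.1  , 1.942]), array([-0.034,  0.021, -0.053]))
top 4.4 [-0.0061 -0.1313  0.146 ] 2.971810956949174e-05 [-1.8  0.7 -5.3] (array([-0.181,  0.034,  1.71 ]), array([-0.005, -0.115, -0.044]))
```

Run:
```python
import cv2,numpy as np
t=cv2.imread("pics/top_4.40.png")[180:270,225:485]; s=cv2.imread("pics/side_4.35.png")[140:375,215:405]
im=np.zeros((590,780,3),np.uint8); im[:270]=cv2.resize(t,None,fx=3,fy=3)
b=cv2.resize(s,None,fx=1.36,fy=1.36); im[270:270+len(b),:b.shape[1]]=b[:320]
cv2.imwrite("pics/crop3.png",im)
```

```text
(no output)
```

View pics/crop3.png

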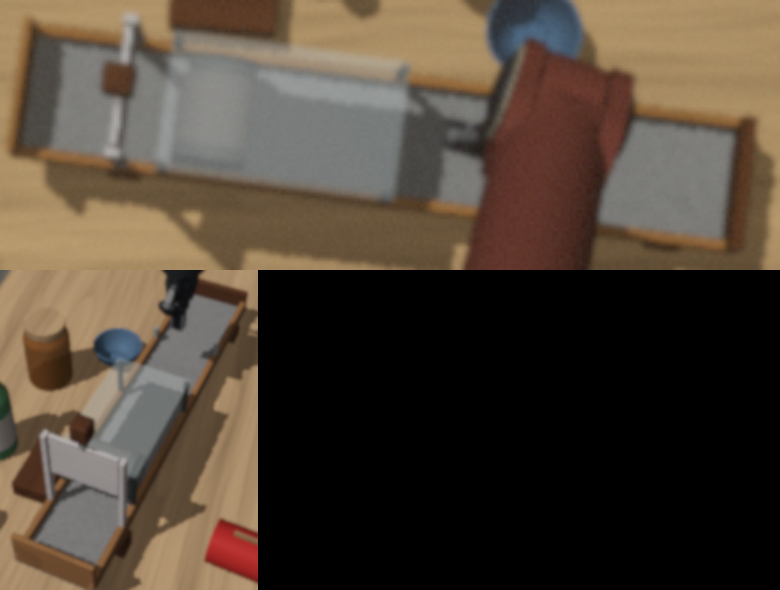

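The top view shows the tin faintly under the hood at crop cols ~178–248, i.e. px 284–308, row ~217. The hand is above the open stretch. Next I'll finish the descent, then measure by differencing frames along the chute.

Request:
{"fn": "arm_command", "kwargs": {"deltas": [[1, -0.05, -0.14, 0.9, 0, 0, 0], [1, -0.05, -0.14, 1.7, 0, 0, 0], [1, -0.05, -0.14, 1.96, 0, 0, 0]]}}

```text
clock: 4.75
tool_pos: [0.5404, -0.1892, 0.0761]
tool_rot: [3.14, -0.004, 3.004]
contact_force: [-0.6, 0.1, 0.0]
width: 0.0001
finger_force: 0.0
```

```bash
python3 look.py top
cat > track.py <<'E'
from h import *
import pickle,sys,glob
d0=pickle.load(open("c0.pkl","rb"))["top"]
def profile(c):
    "mean brightness along the chute, sampled on rays through the tin's mid-height"
    ys=np.arange(.19,-.11,-.002); zf=lambda y:.055-.03*(.236-y)+.033
    P=np.array([W(y,zf(y),x) for y in ys for x in np.linspace(-.03,.03,13)])
    p=cv2.projectPoints(P,np.array(c["rvec"]),np.array(c["tvec"]),np.array(c["intrinsics"]),np.array(c["distortion"]))[0].astype(np.float32)
    g=cv2.cvtColor(c["frame"],cv2.COLOR_BGR2GRAY).astype(np.float32)
    return ys,cv2.remap(g,p.reshape(len(ys),13,2),None,cv2.INTER_LINEAR).mean(1)
ys,b=profile(d0)
for f in sys.argv[1:]:
    s,c=pickle.load(open(f,"rb")); _,a=profile(c); d=a-b
    print(s["clock"]); print(" ".join(f"{int(1000*y)}:{v:.0f}" for y,v in zip(ys[::4],d[::4])))
E
python3 track.py top_*.pkl
```

```text
top 4.75 [ 0.001  -0.1316  0.0761] 6.944895813548964e-05 [-0.6  0.1  0. ] (array([ 0.025,  0.04 , -0.035]), array([ 0.01 , -0.028,  0.012]))
4.4
190:59 182:58 174:52 165:34 157:21 149:15 141:10 133:7 125:9 117:19 109:19 101:15 93:7 85:6 77:6 69:9 61:10 53:10 45:10 37:10 29:10 21:10 13:10 5:10 -2:10 -10:9 -18:9 -26:10 -34:10 -42:9 -50:7 -58:5 -66:6 -74:5 -82:-2 -90:-13 -98:-16 -106:-20
4.75
190:60 182:58 174:52 165:34 157:27 149:10 141:3 133:-3 125:-0 117:8 109:10 101:9 93:10 85:17 77:20 69:23 61:23 53:20 45:16 37:9 29:6 21:6 13:9 5:10 -2:10 -10:10 -18:9 -26:10 -34:10 -42:9 -50:6 -58:6 -66:6 -74:5 -82:-1 -90:-15 -98:-15 -106:-30
```

```bash
python3 look.py top top top | cut -c1-40
cat >> track.py <<'E'
print("rel to 4.40 frame")
s,c=pickle.load(open("top_4.40.pkl","rb")); b=profile(c)[1]
for f in sys.argv[1:]:
    s,c=pickle.load(open(f,"rb")); d=profile(c)[1]-b
    print(s["clock"]); print(" ".join(f"{1000*y:.0f}:{v:.0f}" for y,v in zip(ys[40::2],d[40::2])))
E
python3 track.py top_4.[789]*.pkl | sed -n '/rel/,$p'
```

```text
top 4.8 [ 0.0009 -0.1315  0.0758] -0.000
top 4.85 [ 0.0019 -0.1318  0.0774] -0.00
top 4.9 [ 0.0029 -0.1322  0.0787] 8.9013
rel to 4.40 frame
4.75
110:-9 106:-8 102:-6 98:-4 94:3 90:9 86:11 82:12 78:14 74:15 70:14 66:13 62:12 58:11 54:10 50:9 46:7 42:3 38:-1 34:-5 30:-4 26:-3 22:-4 18:-4 14:-1 10:-0 6:-0 2:0 -2:1 -6:-0 -10:0 -14:-0 -18:0 -22:-0 -26:-0 -30:-0 -34:-1 -38:0 -42:-0 -46:-0 -50:-1 -54:-1 -58:0 -62:0 -66:0 -70:0 -74:-0 -78:-1 -82:1 -86:-1 -90:-3 -94:1 -98:2 -102:-6 -106:-11
4.8
110:-9 106:-7 102:-5 98:-1 94:2 90:0 86:0 82:3 78:8 74:11 70:11 66:11 62:12 58:12 54:12 50:13 46:11 42:9 38:7 34:4 30:1 26:-2 22:-5 18:-4 14:-4 10:-3 6:-3 2:-1 -2:0 -6:1 -10:0 -14:-0 -18:0 -22:0 -26:-0 -30:-0 -34:-0 -38:0 -42:-0 -46:0 -50:-1 -54:-0 -58:1 -62:0 -66:1 -70:-0 -74:0 -78:-2 -82:0 -86:-1 -90:-2 -94:2 -98:2 -102:-6 -106:-11
4.85
110:-8 106:-7 102:-5 98:-1 94:3 90:4 86:4 82:2 78:2 74:4 70:1 66:0 62:7 58:10 54:11 50:12 46:12 42:11 38:11 34:10 30:9 26:7 22:2 18:-2 14:-4 10:-4 6:-4 2:-3 -2:-2 -6:-1 -10:-0 -14:-0 -18:-0 -22:-0 -26:-0 -30:-0 -34:-0 -38:0 -42:0 -46:0 -50:0 -54:-0 -58:1 -62:0 -66:0 -70:0 -74:-0 -78:-1 -82:1 -86:-1 -90:-3 -94:3 -98:3 -102:-5 -106:-9
4.9
110:-9 106:-7 102:-5 98:-1 94:3 90:4 86:4 82:4 78:3 74:2 70:0 66:3 62:5 58:6 54:7 50:5 46:4 42:9 38:11 34:11 30:11 26:11 22:9 18:7 14:5 10:0 6:-5 2:-4 -2:-4 -6:-3 -10:-2 -14:-1 -18:-0 -22:-0 -26:-0 -30:0 -34:-1 -38:-0 -42:-0 -46:0 -50:-1 -54:-0 -58:0 -62:0 -66:0 -70:-0 -74:-0 -78:-1 -82:1 -86:-0 -90:-2 -94:3 -98:4 -102:-3 -106:-7
```

```bash
cat > strip.py <<'E'
from h import *
import pickle,sys
ys=np.arange(.19,-.20,-.0005); xs=np.linspace(-.07,.07,130); out=[]
for f in sys.argv[2:]:
    s,c=pickle.load(open(f,"rb"))
    P=np.array([W(y,.055-.03*(.236-y)+.033,x) for x in xs for y in ys])
    p=cv2.projectPoints(P,np.array(c["rvec"]),np.array(c["tvec"]),np.array(c["intrinsics"]),np.array(c["distortion"]))[0].astype(np.float32).reshape(len(xs),len(ys),2)
    im=cv2.remap(c["frame"],p,None,cv2.INTER_LINEAR)
    im=cv2.convertScaleAbs(im,alpha=1.6,beta=-60)
    for m in range(180,-200,-20):
        k=int((190-m)*2); cv2.line(im,(k,0),(k,8),(0,0,255),1); cv2.putText(im,str(m),(k-10,20),0,.35,(0,0,255),1)
    out.append(im)
cv2.imwrite(sys.argv[1],np.vstack(out))
E
python3 strip.py pics/strip1.png top_4.40.pkl top_4.75.pkl top_4.85.pkl top_4.90.pkl
```

```text
(no output)
```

View pics/strip1.png

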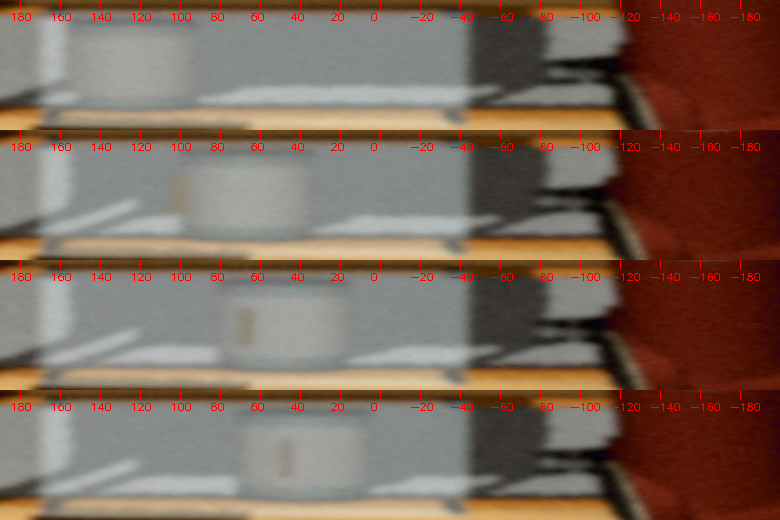

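The tin's span in chute y by strip is 155..91 at 4.40 s, about 98..33 at 4.75, 79..15 at 4.85 and 70..6 at 4.90. That puts its centre at 123, 66, 47 and 38 mm, with v ≈ 0.197 m/s and a ≈ 0.11 m/s². I'll refine this with a few more frames while the hand waits.

```bash
python3 look.py top top top top top top| cut -c1-45; python3 strip.py pics/strip2.png top_5.00.pkl top_5.10.pkl top_5.15.pkl top_5.20.pkl
```

```text
top 4.95 [ 0.0034 -0.1325  0.0794] 8.18101952
top 5.0 [ 0.0036 -0.1327  0.0797] 2.484477028
top 5.05 [ 0.0035 -0.1328  0.0797] -7.8312186
top 5.1 [ 0.0033 -0.1329  0.0795] 9.919476115
top 5.15 [ 0.0031 -0.133   0.0792] -0.0002029
top 5.2 [ 0.0028 -0.133   0.0789] 0.000105180
```

View pics/strip2.png

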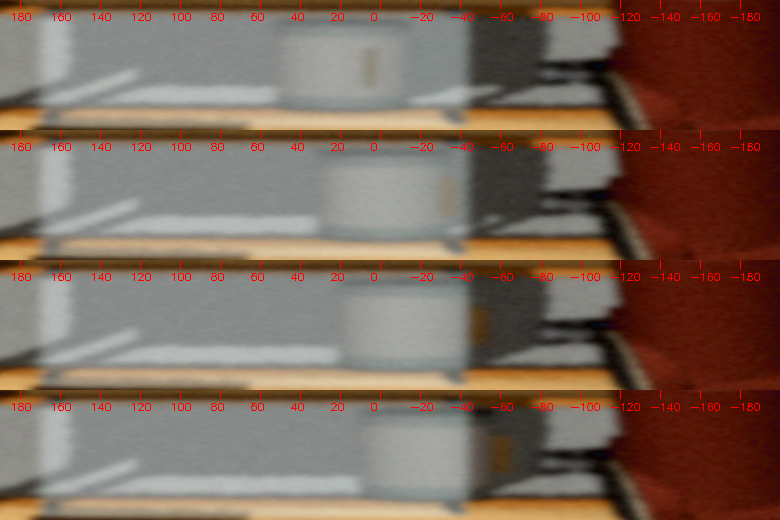

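The tin's trailing edge is at 50, 30, 18.5 and 7.5 mm, so its centre is at 17, -3, -14.5 and -25.5 mm. That matches the prediction within 1 mm. I'll start running ahead of it now.

Request:
{"fn": "arm_command", "kwargs": {"deltas": [[1, 0, -0.04, 0, 0, 0, 0], [1, 0, -0.25, 0.01, 0, 0, 0], [1, 0, -0.825, 0.025, 0, 0, 0], [1, 0, -1.44, 0.045, 0, 0, 0], [1, 0, -2.05, 0.06, 0, 0, 0]]}}

```text
clock: 5.75
tool_pos: [0.5293, -0.2737, 0.0751]
tool_rot: [-3.141, -0.0, 3.001]
contact_force: [-0.6, -0.2, -0.1]
width: 0.0003
finger_force: 0.0
```

Run:
```python
from h import *
from plant import bot
s=bot.state();print(s["clock"],C(s["tool_pos"]),s["contact_force"],DY@s["contact_force"][:2])
```

```text
5.75 [ 0.00179392 -0.21671516  0.07507686] [-0.60239211 -0.15298885 -0.11175459] -0.23533675156529446
```

Request:
{"fn": "arm_command", "kwargs": {"deltas": [[1, 0, -0.6, 0.02, 0, 0, 0], [1, 0, -1.12, 0.035, 0, 0, 0], [1, 0, -1.54, 0.045, 0, 0, 0], [1, 0, -1.86, 0.055, 0, 0, 0], [1, 0, -2.08, 0.06, 0, 0, 0]]}}

```text
clock: 6.25
tool_pos: [0.5177, -0.3557, 0.0727]
tool_rot: [-3.142, -0.0, 3.001]
contact_force: [0.0, 0.8, -0.2]
width: 0.0004
finger_force: 0.0
```

Request:
{"fn": "arm_command", "kwargs": {"deltas": [[1, 0, -0.1, 0, 0, 0, 0], [1, 0, -0.13, 0, 0, 0, 0], [1, 0, -0.13, 0, 0, 0, 0], [1, 0, -0.13, 0, 0, 0, 0], [1, 0, -0.13, 0, 0, 0, 0]]}}

```text
clock: 6.75
tool_pos: [0.5179, -0.3586, 0.0728]
tool_rot: [3.141, 0.0, 3.003]
contact_force: [0.3, -0.5, 0.6]
width: -0.0
finger_force: 0.0
```

```bash
python3 look.py top side top side
python3 - <<'E'
import cv2,numpy as np,glob
t=cv2.imread(sorted(glob.glob("pics/top_6*"))[-1])[180:270,345:485]; s=cv2.imread(sorted(glob.glob("pics/side_6*"))[-1])[140:280,290:410]
a=cv2.resize(t,None,fx=3,fy=3);b=cv2.resize(s,None,fx=3,fy=3)
im=np.zeros((420,780,3),np.uint8);im[:270,:420]=a;im[:420,420:780]=b;cv2.imwrite("pics/end.png",im)
E
```

```text
top 6.75 [ 0.0023 -0.3024  0.0728] -2.537188290179059e-06 [ 0.3 -0.5  0.6] (array([ 0.052,  4.311, -0.114]), array([0.005, 0.001, 0.007]))
side 6.8 [ 0.0023 -0.3025  0.0728] -0.00043196451224136083 [ 0.3 -0.3  0.3] (array([ 0.053,  4.314, -0.115]), array([0.005, 0.002, 0.006]))
top 6.85 [ 0.0022 -0.3027  0.0728] -1.3528657070941375e-05 [0.6 0.6 0.4] (array([ 0.053,  4.318, -0.115]), array([0.004, 0.002, 0.005]))
side 6.9 [ 0.0022 -0.3028  0.0728] -0.00014259279098573511 [-0.3 -0.6  0.7] (array([ 0.054,  4.32 , -0.116]), array([0.004, 0.002, 0.003]))
```

View pics/end.png

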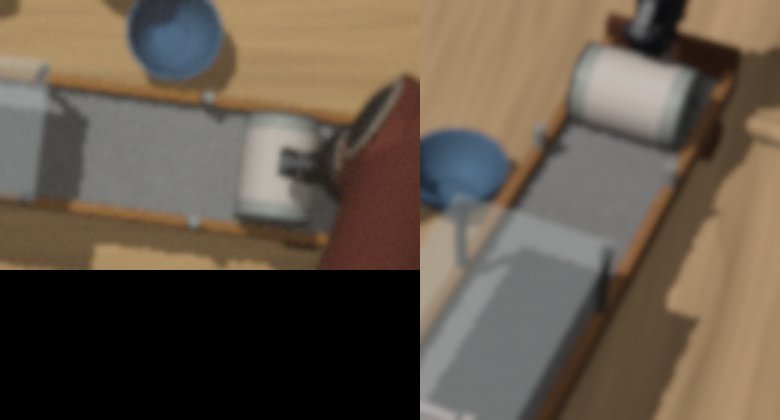

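The tin lies against the fingers, at crop cols 240–315 in the top view. That is wholly past the pegs (195–208) and clear of the end board. I'll let it settle for half a second, check that it is still, then hand in.

Request:
{"fn": "arm_command", "kwargs": {"deltas": [[1, 0, 0, 0, 0, 0, 0], [1, 0, 0, 0, 0, 0, 0], [1, 0, 0, 0, 0, 0, 0], [1, 0, 0, 0, 0, 0, 0], [1, 0, 0, 0, 0, 0, 0]]}}

```text
clock: 7.45
tool_pos: [0.5174, -0.3594, 0.0727]
tool_rot: [3.141, -0.0, 3.002]
contact_force: [0.5, 0.3, -0.3]
width: 0.0
finger_force: 0.0
```

```bash
python3 look.py side
python3 - <<'E'
import cv2,glob,numpy as np
from plant import bot
f=[cv2.imread(p).astype(int)[150:200,330:380] for p in ("pics/side_6.80.png","pics/side_6.90.png",sorted(glob.glob("pics/side_7*"))[-1])]
print(abs(f[1]-f[0]).mean(),abs(f[2]-f[0]).mean(),abs(f[2]-f[0]).max())
if abs(f[2]-f[0]).mean()<6: print(bot.hand_in())
E
```

```text
side 7.45 [ 0.002  -0.3033  0.0727] 1.7387153641665726e-05 [ 0.5  0.3 -0.3] (array([ 0.05 ,  4.332, -0.119]), array([ 0.002, -0.   , -0.002]))
0.5909333333333333 0.9908 22
the job is handed in; nothing more can be done
None
```

I lifted the gate, met the tin while moving with it, slowed it to a standstill past the pegs and clear of the end board, and handed the job in at about 7.5 s with the shut fingers still holding it; no verdict came back.

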